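# Prise open the stiff lid of a socket case

## Task

On the garage bench, pick up the flat pry blade and use its blade to lever up the overhanging lip of the low, wide case's stiff hinged lid until the lid stands open by at least 45 degrees, where it stays by itself. Keep your fingers off the case, then lay the pry blade back down on the bench without dropping it. Leave the screwdriver and the tall square tin where they are.

Things in the scene. Friction and masses are not known exactly. Their poses are not given: they have to be found in the camera images.
- pry: Flat pry blade, loose, lying level on the bench at one side. Origin: centre of the underside of its black handle (130 x 24 wide x 30 tall; all in mm); +x towards the blade, +z up. Handle x -65 to 65; thin steel blade x 65 to 150, 18 wide (34 wide from x 118), 3 to 4 thick, mid-plane 15 above the handle's underside. Weighs about 0.12 kg; balances at x = 15.
- pry_tip (a point): Middle of the far edge of the pry blade's tip: 150 mm ahead of and 15 mm above the origin of pry.
- case: Low wide dark steel case, 120 mm deep (x), 150 wide (y), 57 tall, fixed. Origin: centre of its underside; its front is its -x side, roughly towards the robot. Front wall at x = -60. Lid: 4 mm plate, underside at z = 53 when shut, overhanging the front wall by 22 (front edge x = -82), free space below this lip down to the bench. Hinge axis along y at x = 60, z = 53.
- lip (a point): Middle of the lower front edge of the lid's overhanging lip, 142 mm from the hinge axis; moves with the lid.
- lid (a joint): Opening angle of the case's lid in rad: 0 shut, 0.785 is 45 degrees, 1.75 the end stop. It starts at 0 to 0.06. The hinge is stiff (about 2 N upward at the lip raises it) and the lid stays where it is left.
- screwdriver: Bystander: round-shafted screwdriver, 220 mm long, lying on the bench at the other side from the pry blade. Leave it. Origin under its middle; +x towards its tip.
- tin: Bystander: tall square steel tin, 104 x 104 x 98 mm tall, closed, beside the case. Leave it. Origin: centre of its underside.
Mind the look-alikes: they are no part of the job. What is shaped like the pry but red or turquoise is not meant.

How it is judged:
On the way, in this order (a step that is already met when the one before it is completed fails the run):
1. the pry blade is held and lifted off the bench while the lid is still down (contact force between the fingers and pry above 1 N and height (world z) of pry above 0.012 m and value of joint lid below 0.15 rad), for 0.1 s.
2. the held pry blade, touching the case, has raised its lid past 20 degrees (value of joint lid above 0.35 rad and contact force between pry and case above 0.2 N and contact force between the fingers and pry above 1 N), for 0.1 s.
At the end, for the whole second after the job is handed in: The case's lid stands still, open by 45 degrees or more (2 degrees less is forgiven), and the pry blade lies at rest on the bench (its origin below 35 mm, its tip below 45 mm) (value of joint lid above 0.75 rad and velocity of joint lid below 0.1 rad/s and height (world z) of pry below 0.035 m and height (world z) of pry_tip between -0.01 and 0.045 m and linear speed of pry below 0.03 m/s); the robot touches nothing.
It fails at once if the robot's fingers or arm push on the case or its lid (over 2 N) (contact force between any of the fingers, the arm and case above 2 N).
It fails at once if the pry blade is dropped: falls unheld from more than 30 mm above the bench (contact force between the fingers and pry below 0.05 N and height (world z) of pry above 0.03 m and linear speed of pry above 0.3 m/s).
It fails at once if the screwdriver or the tall tin is displaced by more than 20 mm (distance of any of screwdriver, tin from where it was at the start of the episode above 0.02 m).
It also fails if it takes over 58 s, if anything falls off the work surface, if the arm or the gripper's body presses on something with over 40 N, if the wrist force passes 120 N, or if a joint passes its speed limit or range.

## Robot

A 6-joint arm with a two-finger parallel gripper is mounted at the origin on the work surface. World frame = base frame: x ahead of the robot, y to its left, z up, the work surface at z = 0. Lengths are in m, angles in rad, forces in N, time in s.
With the tool pointing down it reaches from about 0.35 to 0.775 m from the base axis. Payload 5.5 kg.
Tool frame: the origin (TCP) lies between the finger pads; the fingertips stand 11 mm ahead of it and the grasp point (between the pads) lies 8 mm behind it (tips_ahead is the distance from the TCP to the fingertips, in m); z points along the fingers, y is the line along which they close (so a half turn about z gives the same grasp; the last joint's range is limited). The gripper opens to 85 mm and grips with 20 to 120 N. Pads are 22 mm wide; open, the fingers measure 114 mm over their backs; the gripper's body (76 mm by 85 mm) begins 54 mm behind the grasp point. The pads swing forward as they close: fully open they stand 13 mm farther back than shut.
Start: joints at [1.185, 0.313, 0.046, 1.304, 0, 1.431], TCP at [0.14, 0.558, 0.242] pointing down, gripper open.
Joint ranges: [-2.76, 2.76], [-0.86, 1.69], [-1.03, 1.26], [-2.2, 2.34], [-1.47, 1.5], [-3.14, 3.14]. Speed limits (rad/s): [2.57, 2.57, 3.14, 3.14, 3.14, 3.14].

## Interface

Orientations are given as a unit quaternion [w, x, y, z].
In Python, from workcell import * gives the robot as it stands. The module is installed in compiled form; this text tells all that it offers.
- The arm moves only by the tool jog_arm, never from a script. Its argument "moves" is a list of rows, each an object with "fingers": the closure, from 0 (fully open) to 1 (shut); "slide": the shift along the tool's x, y, z in mm, a list of three; "angular": the turn, a rotation vector about the tool's x, y, z in degrees, a list of three. A call has 1 to 10 rows; each row is the pose to reach, as a shift and turn from the pose commanded when the call began, along the tool's axes at that moment; what a row does not reach only later rows make up. A row lasts 1/12 s, in which the tool goes at most 41.7 mm and 7.16 degrees, less where a joint would pass 70% of its speed; a pose out of reach is approached as far as the arm can. A call with a gripper value outside its range is refused whole. The fingers move at their own pace and stop on an object; "squeeze" is the grip in N (left out, the last holds). Time passes only in rows, so rows that repeat a pose let the fingers close. It gives the time, the measured TCP pose, the force, the opening and the grip force at its end, in the units of the state.
- get_state(): the state, without advancing time (a new reading comes with each control period).
- read_camera(name): name is "scene" or "top" or "wrist"; returns a dict with "color" (400x640x3 uint8, red, green, blue), "fovy" (degrees; the focal length in pixels is half the picture's height over the tangent of half this angle, whatever the lens; pixels are square), "cx", "cy" (the principal point, pixels), "world_from_camera" (4x4, takes a point from camera to world coordinates); the wrist camera has in their place "tool_from_camera" (4x4, takes a point from camera to tool coordinates, whose origin is the TCP and whose axes are the flange's). Camera axes: x right, y down, z forward; pixel columns grow to the right and rows downward; lengths in m; the calibration is good to about 2 mm. A picture is of the moment at which its call begins: read the wrist's pose just before it. There is no depth.
- hand_in(): hands the job in; it is judged then, once.
Trained networks look in a picture, given as the dict that the camera call returned (one of the last four; its "shot" number tells which), for a name from the list of things; names that differ only in an ending like _2 or _b are one class to them, and where a whole thing is asked for, a point or a joint stands for the part that bears it (a point fixed in the world has none). Each returns a list of dicts, best first, with "p" (0 to 1); they miss things now and then, are a little off and sometimes report something else, mostly with a low value. They report only what shows in the picture. A call takes as long as a camera call. They do not tell look-alikes from the thing itself.
- look_for(target, picture): "point" ([column, row] in pixels, amid what is visible of it).
- tip_of(target, picture): "point" ([column, row] in pixels: a listed point, or the origin of a listed thing).
The state is a dict: "clock": time; "joint_pos": joint angles; "qvel": joint speeds; "tau": joint torques, N m; "tcp_pos": TCP position; "orientation": TCP orientation; "wrist_force": force on the tool from outside, world axes, zero at the start; "ft_torque": the same for the moment, N m; "finger_gap": finger opening in m; "grip_force": force on a finger pad.
Only numpy, scipy, OpenCV 4.12 (cv2) and the standard library are available. Lean on these libraries where they do the work, as an engineer would, in place of code of your own. Each camera call takes 0.05 s, during which the arm holds its last target. There are 200 camera calls.

## Working session

There is one attempt and no reset: what is moved stays moved. The work goes in short steps, Python scripts to look and compute and a tool call to move; the robot and the scene stay as the last step left them, time stands still between calls to the robot, and variables do not carry over. Pictures are saved under pics/ and viewed, at most 10 in all, crops included, and the job is handed in when it is done.

Besides the shell and the picture viewer there is one more tool, called after "Request:" by a JSON object that holds its "fn" and its "kwargs", one argument or row to a line. jog_arm: Moves the arm, as the interface text tells. Its arguments: {"type":"object","properties":{"moves":{"type":"array","items":{"type":"object","properties":{"fingers":{"type":"number"},"slide":{"type":"array","items":{"type":"number"}},"angular":{"type":"array","items":{"type":"number"}}}}},"squeeze":{"type":"number"}},"required":["moves"]}

```bash
mkdir -p pics; cat > h.py <<'E'
import numpy as np, cv2
from workcell import *
from scipy.spatial.transform import Rotation as R
def rot(s): q=s["orientation"]; return R.from_quat([q[1],q[2],q[3],q[0]]).as_matrix()
def wfc(pic,s=None):
    if "world_from_camera" in pic: return np.array(pic["world_from_camera"])
    T=np.eye(4);T[:3,:3]=rot(s);T[:3,3]=s["tcp_pos"];return T@np.array(pic["tool_from_camera"])
def ray(pic,px,z,s=None):
    T=wfc(pic,s);f=200/np.tan(np.radians(pic["fovy"])/2)
    d=T[:3,:3]@np.array([(px[0]-pic["cx"])/f,(px[1]-pic["cy"])/f,1]);o=T[:3,3]
    return o+d*(z-o[2])/d[2]
def proj(pic,P,s=None):
    T=np.linalg.inv(wfc(pic,s));f=200/np.tan(np.radians(pic["fovy"])/2)
    p=T[:3,:3]@np.array(P)+T[:3,3];return [pic["cx"]+f*p[0]/p[2],pic["cy"]+f*p[1]/p[2]]
def save(pic,n,box=None,k=1):
    im=pic["color"][:,:,::-1]
    if box: im=im[box[1]:box[3],box[0]:box[2]]
    cv2.imwrite("pics/"+n,cv2.resize(im,None,fx=k,fy=k))
E
python3 - <<'E'
from h import *
np.set_printoptions(precision=4,suppress=True)
s=get_state();print(s["tcp_pos"],s["orientation"],rot(s))
for c in ("top","scene"):
    p=read_camera(c);save(p,c+"1.png");print(c,wfc(p)[:3,3])
    for t,z in (("pry",0.0),("pry_tip",0.015),("case",0),("lip",.053),("screwdriver",0),("tin",0)):
        for nm,f in (("look",look_for),("tip",tip_of)):
            print(t,nm,[(np.round(r["point"],1),round(r["p"],2),ray(p,r["point"],z)[:2]) for r in f(t,p)[:3]])
E
```

```text
[0.1398 0.5572 0.2414] [-0.0002  0.1226  0.9925 -0.0009] [[-0.9699  0.2434 -0.0007]
 [ 0.2434  0.9699 -0.0017]
 [ 0.0002 -0.0018 -1.    ]]
top [0.2201 0.0875 1.2212]
pry look [(array([239.6, 175.9]), 0.9, array([0.4903, 0.3662])), (array([180.3, 175.7]), 0.85, array([0.4752, 0.5526])), (array([223. , 258.5]), 0.65, array([0.2314, 0.3842]))]
pry tip [(array([242.3, 190.4]), 0.96, array([0.4448, 0.352 ])), (array([179.2, 163.3]), 0.86, array([0.5149, 0.5623])), (array([216.9, 270.1]), 0.59, array([0.1958, 0.3979]))]
pry_tip look [(array([242.9, 178.6]), 0.75, array([0.4793, 0.3515])), (array([179. , 172.3]), 0.75, array([0.4825, 0.5526])), (array([218.2, 259.5]), 0.63, array([0.2271, 0.3944]))]
pry_tip tip [(array([238.9, 225.4]), 0.85, array([0.3336, 0.3456])), (array([190.9, 204.6]), 0.72, array([0.3846, 0.5004])), (array([236.5, 140.6]), 0.6, array([0.6003, 0.387 ]))]
case look [(array([313.5, 126. ]), 0.93, array([0.6751, 0.1489]))]
case tip [(array([315.9, 129.8]), 0.59, array([0.6629, 0.14  ]))]
lip look [(array([314.1, 129.6]), 0.96, array([0.6438, 0.1434]))]
lip tip [(array([31
[... 991 characters left out ...]
]), 0.64, array([0.3219, 0.3461])), (array([358.7, 136.3]), 0.61, array([0.3739, 0.4869]))]
case look [(array([381. , 214.5]), 0.7, array([0.6354, 0.1716]))]
case tip [(array([382. , 227.2]), 0.58, array([0.6628, 0.126 ])), (array([333. , 295.8]), 0.52, array([ 0.6759, -0.1487]))]
lip look [(array([382.9, 208.9]), 0.57, array([0.6519, 0.1411]))]
lip tip []
screwdriver look [(array([188.8, 303. ]), 0.87, array([ 0.4066, -0.3569]))]
screwdriver tip [(array([201.6, 319.1]), 0.78, array([ 0.4639, -0.3703]))]
tin look [(array([332. , 276.1]), 0.68, array([ 0.6413, -0.1002]))]
tin tip [(array([335.7, 292.9]), 0.89, array([ 0.6767, -0.1379])), (array([355.9, 199.5]), 0.21, array([0.5398, 0.1884]))]
```

View pics/top1.png

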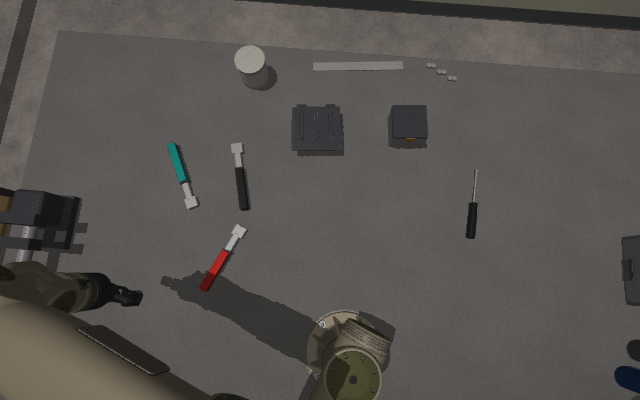

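```bash
python3 - <<'E'
from h import *
p=read_camera("scene"); save(p,"scenecrop.png",(270,90,450,300),2.8)
E
```

```text
(no output)
```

View pics/scenecrop.png

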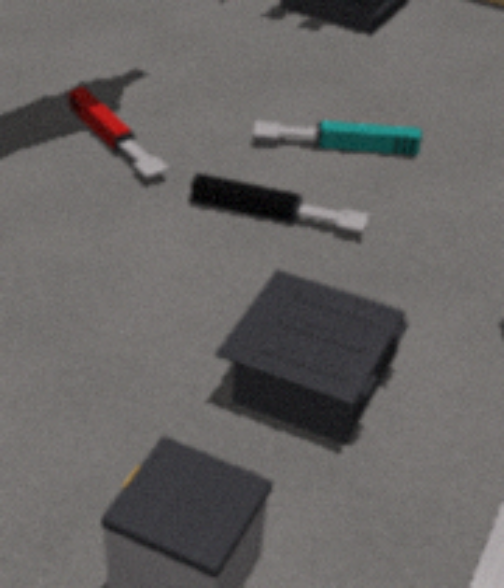

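The top picture shows three candidates: the black-handled pry (handle 242,190; tip 237,143), the turquoise one (179,172) and the red one (220,260). The black one is the pry. The scene crop confirms it: black handle, with its steel blade pointing away from the robot, next to the case. The case lip is at (313,150) in the top view, and the tin and screwdriver lie to the right. I'll move above the black handle.

Request:
{"fn": "jog_arm", "kwargs": {
  "moves": [
    {"slide":[-100,-30,0],"angular":[0,0,-7],"fingers":0},
    {"slide":[-372,-111,0],"angular":[0,0,-26],"fingers":0},
    {"slide":[-372,-111,0],"angular":[0,0,-26],"fingers":0},
    {"slide":[-372,-111,0],"angular":[0,0,-26],"fingers":0},
    {"slide":[-372,-111,0],"angular":[0,0,-26],"fingers":0},
    {"slide":[-372,-111,0],"angular":[0,0,-26],"fingers":0},
    {"slide":[-372,-111,0],"angular":[0,0,-26],"fingers":0},
    {"slide":[-372,-111,0],"angular":[0,0,-26],"fingers":0},
    {"slide":[-372,-111,0],"angular":[0,0,-26],"fingers":0},
    {"slide":[-372,-111,0],"angular":[0,0,-26],"fingers":0}
  ]
}}

```text
clock: 2.18
tcp_pos: [0.4773, 0.3571, 0.2422]
orientation: [0.001, -0.102, 0.995, -0.0]
wrist_force: [0.7, 0.3, 0.4]
finger_gap: 0.0854
grip_force: 0.0
```

Request:
{"fn": "jog_arm", "kwargs": {
  "moves": [
    {"slide":[0,0,0],"fingers":0},
    {"slide":[0,0,0],"fingers":0},
    {"slide":[0,0,0],"fingers":0}
  ]
}}

```text
schema error: expected keys fingers, slide, angular
```

```bash
python3 - <<'E'
from h import *
np.set_printoptions(precision=4,suppress=True)
s=get_state();p=read_camera("wrist");save(p,"w1.png")
print(s["clock"],s["tcp_pos"],rot(s),wfc(p,s)[:3,3])
for t,z in (("pry",0.0),("pry_tip",0.015),("lip",.053)):
    print(t,[(np.round(r["point"],1),round(r["p"],2),ray(p,r["point"],z,s)[:2]) for r in tip_of(t,p)[:3]])
for x0 in ("top",):
    p=read_camera(x0);save(p,"case_top.png",(280,95,440,165),5)
E
```

```text
2.1833 [0.4773 0.3571 0.2422] [[-0.9791 -0.2034  0.0015]
 [-0.2034  0.9791 -0.0003]
 [-0.0014 -0.0006 -1.    ]] [0.4023 0.3412 0.3731]
pry [(array([321.1, 134.3]), 0.91, array([0.4477, 0.353 ])), (array([491.1, 232.1]), 0.68, array([0.5148, 0.561 ]))]
pry_tip [(array([483.5,  97. ]), 0.75, array([0.3794, 0.4973])), (array([324.7, 271.3]), 0.68, array([0.5928, 0.3876])), (array([331.6,   6.8]), 0.5, array([0.3333, 0.3383]))]
lip [(array([ 59.7, 228.4]), 0.75, array([0.5798, 0.1249]))]
```

View pics/w1.png

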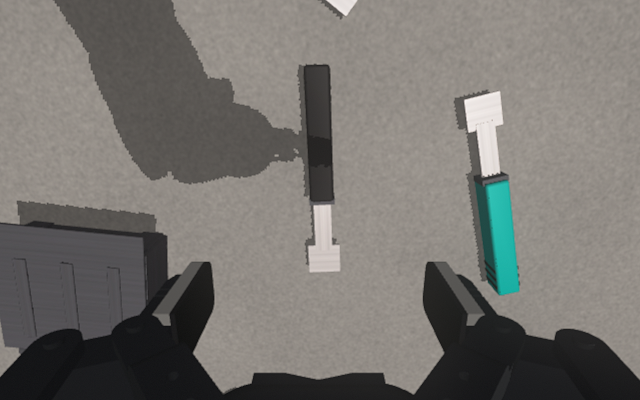

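View pics/case_top.png

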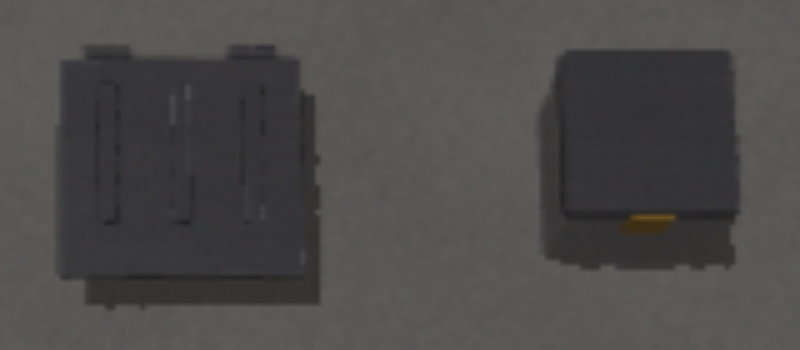

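The wrist view shows the black pry in the clear at handle (317,135) and tip (324,271). The turquoise one is well to the right, and the case is at lower left. I'll lower and grasp near the front of the handle.

Request:
{"fn": "jog_arm", "kwargs": {
  "moves": [
    {"slide":[-5,3,40],"angular":[0,0,-2],"fingers":0},
    {"slide":[-5,3,80],"angular":[0,0,-2],"fingers":0},
    {"slide":[-5,3,120],"angular":[0,0,-2],"fingers":0},
    {"slide":[-5,3,160],"angular":[0,0,-2],"fingers":0},
    {"slide":[-5,3,190],"angular":[0,0,-2],"fingers":0},
    {"slide":[-5,3,210],"angular":[0,0,-2],"fingers":0},
    {"slide":[-5,3,220],"angular":[0,0,-2],"fingers":0},
    {"slide":[-5,3,227],"angular":[0,0,-2],"fingers":0},
    {"slide":[-5,3,227],"angular":[0,0,-2],"fingers":0},
    {"slide":[-5,3,227],"angular":[0,0,-2],"fingers":0}
  ]
}}

```text
clock: 3.27
tcp_pos: [0.4784, 0.3645, 0.0165]
orientation: [0.001, -0.122, 0.993, 0.0]
wrist_force: [0.1, -1.1, -0.5]
finger_gap: 0.0855
grip_force: 0.0
```

Request:
{"fn": "jog_arm", "kwargs": {
  "moves": [
    {"slide":[0,0,0],"angular":[0,0,0],"fingers":0.4},
    {"slide":[0,0,0],"angular":[0,0,0],"fingers":1},
    {"slide":[0,0,0],"angular":[0,0,0],"fingers":1},
    {"slide":[0,0,0],"angular":[0,0,0],"fingers":1},
    {"slide":[0,0,0],"angular":[0,0,0],"fingers":1},
    {"slide":[0,0,0],"angular":[0,0,0],"fingers":1},
    {"slide":[0,0,0],"angular":[0,0,0],"fingers":1},
    {"slide":[0,0,0],"angular":[0,0,0],"fingers":1},
    {"slide":[0,0,0],"angular":[0,0,0],"fingers":1}
  ],
  "squeeze": 110
}}

```text
clock: 4.02
tcp_pos: [0.4788, 0.3638, 0.0163]
orientation: [0.001, -0.121, 0.993, 0.0]
wrist_force: [-0.8, -0.7, 5.3]
finger_gap: 0.0222
grip_force: 109.3
```

```bash
python3 - <<'E'
from h import *
np.set_printoptions(precision=4,suppress=True)
s=get_state();print(s["clock"],s["tcp_pos"],rot(s),s["finger_gap"],s["grip_force"],s["wrist_force"])
p=read_camera("top")
for c in ((57,277),(305,277),(60,60),(300,60)):
    print(ray(p,(280+c[0]/5,95+c[1]/5),.057))
print(tip_of("lip",p)[:1])
E
```

```text
4.0167 [0.4788 0.3638 0.0163] [[-0.9707 -0.2404  0.0017]
 [-0.2404  0.9707  0.0006]
 [-0.0018  0.0002 -1.    ]] 0.02219618445794769 109.26430106163025 [-0.7621 -0.7056  5.3303]
[0.5702 0.2061 0.057 ]
[0.5829 0.0558 0.057 ]
[0.7103 0.2182 0.057 ]
[0.7229 0.0694 0.057 ]
[{'point': [314.1, 146.5], 'p': 0.65}]
```

The grasp is good. From the lid corners in the top view, the case yaw is about +4.8° and the lip middle is near (0.577, 0.131). I'll lift, back away, and line up in front of the lip.

Request:
{"fn": "jog_arm", "kwargs": {
  "moves": [
    {"slide":[0,0,-10],"angular":[0,0,0],"fingers":1},
    {"slide":[0,0,-25],"angular":[0,0,0],"fingers":1},
    {"slide":[0,0,-40],"angular":[0,0,0],"fingers":1},
    {"slide":[20,0,-40],"angular":[0,0,2],"fingers":1},
    {"slide":[45,0,-40],"angular":[0,0,4],"fingers":1},
    {"slide":[75,0,-40],"angular":[0,0,7],"fingers":1},
    {"slide":[106,-10,-40],"angular":[0,0,9],"fingers":1},
    {"slide":[106,-40,-40],"angular":[0,0,9],"fingers":1},
    {"slide":[106,-75,-40],"angular":[0,0,9],"fingers":1},
    {"slide":[106,-110,-40],"angular":[0,0,9],"fingers":1}
  ]
}}

```text
clock: 4.95
tcp_pos: [0.4007, 0.2307, 0.0557]
orientation: [0.0, -0.044, 0.999, 0.0]
wrist_force: [0.9, 0.3, -1.8]
finger_gap: 0.0225
grip_force: 108.2
```

```bash
python3 - <<'E'
from h import *
s=get_state();print(s["clock"],s["tcp_pos"],rot(s).round(4).tolist(),s["finger_gap"],s["grip_force"])
L=np.array([.5766,.131]);f=np.array([.9965,.0837]);t=L-.147*f
d=np.array([*t,.034])-s["tcp_pos"];print("tool delta mm",(rot(s).T@d*1000).round(1))
E
```

```text
4.95 [0.40067988 0.23072543 0.05569938] [[-0.9961, -0.0886, 0.0001], [-0.0886, 0.9961, 0.0003], [-0.0001, 0.0003, -1.0]] 0.0224565970012208 108.1904411315918
tool delta mm [ -19.4 -114.2   21.7]
```

Request:
{"fn": "jog_arm", "kwargs": {
  "moves": [
    {"slide":[0,-35,5],"angular":[0,0,0],"fingers":1},
    {"slide":[0,-70,12],"angular":[0,0,0],"fingers":1},
    {"slide":[-8,-98,18],"angular":[0,0,0],"fingers":1},
    {"slide":[-15,-112,22],"angular":[0,0,0],"fingers":1},
    {"slide":[-15,-114,22],"angular":[0,0,0],"fingers":1},
    {"slide":[-15,-114,22],"angular":[0,0,0],"fingers":1},
    {"slide":[-15,-114,22],"angular":[0,0,0],"fingers":1}
  ]
}}

```text
clock: 5.53
tcp_pos: [0.4259, 0.1194, 0.0335]
orientation: [-0.0, -0.043, 0.999, 0.0]
wrist_force: [-0.1, -0.2, -1.9]
finger_gap: 0.0222
grip_force: 108.1
```

```bash
python3 - <<'E'
from h import *
s=get_state();print(s["clock"],s["tcp_pos"],rot(s).round(4).tolist())
w=read_camera("wrist");sc=read_camera("scene")
for n,p in (("w",w),("s",sc)):
    print(n,[(np.round(r["point"],1),round(r["p"],2),ray(p,r["point"],.033,s).round(4)) for r in tip_of("pry_tip",p)[:3]],[(np.round(r["point"],1),round(r["p"],2),ray(p,r["point"],.053,s).round(4)) for r in tip_of("lip",p)[:2]])
    f=np.array([.9961,.0886,0]);t=np.array(s["tcp_pos"])+.117*f-[0,0,.001];print("exp tip px",proj(p,t,s))
a=w["color"][:,:,::-1];b=cv2.resize(sc["color"][100:300,240:480,::-1],(480,400))
cv2.imwrite("pics/pre.png",cv2.resize(np.vstack([a,np.pad(b,((0,0),(0,160),(0,0)))]),(480,600)))
E
```

```text
5.5333 [0.42589772 0.11935097 0.03348664] [[-0.9963, -0.0855, -0.0006], [-0.0855, 0.9963, 0.0006], [0.0006, 0.0006, -1.0]]
w [] []
exp tip px [np.float64(319.8573305255307), np.float64(485.22399601171605)]
s [(array([347.8, 199.4]), 0.68, array([0.5382, 0.141 , 0.033 ])), (array([363. , 137.2]), 0.68, array([0.4036, 0.4646, 0.033 ])), (array([325. , 150.1]), 0.58, array([0.3376, 0.3188, 0.033 ]))] [(array([357.6, 200.9]), 0.83, array([0.5763, 0.1308, 0.053 ]))]
exp tip px [np.float64(347.00688152275774), np.float64(202.1495315839993)]
```

View pics/pre.png

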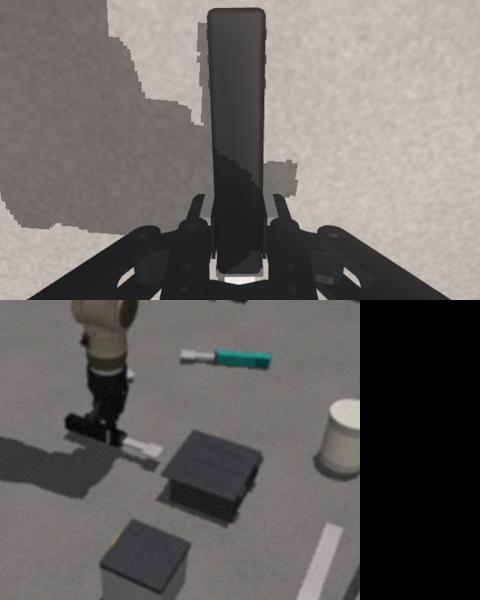

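The scene view matches the expected pose: tip at (348,200), lip at (358,201). I'll insert the blade about 13 mm under the lip, then start lifting.

Request:
{"fn": "jog_arm", "kwargs": {
  "moves": [
    {"slide":[-15,0,0],"angular":[0,0,0],"fingers":1},
    {"slide":[-30,0,0],"angular":[0,0,0],"fingers":1},
    {"slide":[-40,0,0],"angular":[0,0,0],"fingers":1},
    {"slide":[-47,0,0],"angular":[0,0,0],"fingers":1},
    {"slide":[-47,0,0],"angular":[0,0,0],"fingers":1},
    {"slide":[-47,0,-6],"angular":[0,0,0],"fingers":1},
    {"slide":[-47,0,-12],"angular":[0,0,0],"fingers":1},
    {"slide":[-47,0,-18],"angular":[0,0,0],"fingers":1},
    {"slide":[-47,0,-24],"angular":[0,0,0],"fingers":1},
    {"slide":[-47,0,-30],"angular":[0,0,0],"fingers":1}
  ],
  "squeeze": 120
}}

```text
clock: 6.67
tcp_pos: [0.4726, 0.123, 0.064]
orientation: [-0.0, -0.043, 0.999, 0.0]
wrist_force: [1.1, 1.0, -2.7]
finger_gap: 0.0218
grip_force: 118.5
```

```bash
python3 - <<'E'
from h import *
s=get_state();print(s["clock"],s["tcp_pos"],rot(s).round(4).tolist(),s["wrist_force"],s["ft_torque"])
sc=read_camera("scene");p=sc
for t in("pry_tip","lip"): print(t,[(np.round(r["point"],1),round(r["p"],2)) for r in tip_of(t,p)[:2]])
f=np.array([.9963,.0855,0]);t=np.array(s["tcp_pos"])+.117*f-[0,0,.001];print("exp tip px",proj(p,t,s),"hind end",proj(p,t-.215*f))
save(p,"lift1.png",(280,130,440,260),4)
E
```

```text
6.6667 [0.47264761 0.12303251 0.06400364] [[-0.9963, -0.0858, -0.0002], [-0.0858, 0.9963, 0.0002], [0.0002, 0.0002, -1.0]] [ 1.05036093  0.95311448 -2.65165817] [ 0.02303646 -0.01401703 -0.02777627]
pry_tip [(array([361.9, 199.8]), 0.6)]
lip [(array([358.7, 196.5]), 0.59)]
exp tip px [np.float64(362.16842747885113), np.float64(199.4707230934086)] hind end [np.float64(297.57230123775963), np.float64(176.72581861832467)]
```

View pics/lift1.png

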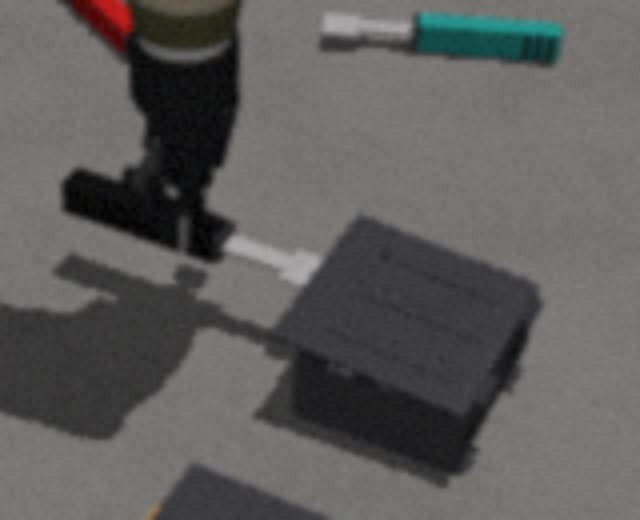

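The blade is under the lip: its visible part ends at the lid edge, and the lip has risen about 8 mm in the view. I'll follow the arc up.

Request:
{"fn": "jog_arm", "kwargs": {
  "moves": [
    {"slide":[-1,0,-7],"angular":[0,0,0],"fingers":1},
    {"slide":[-2,0,-14],"angular":[0,0,0],"fingers":1},
    {"slide":[-3,0,-20],"angular":[0,0,0],"fingers":1},
    {"slide":[-5,0,-26],"angular":[0,0,0],"fingers":1},
    {"slide":[-7,0,-32],"angular":[0,0,0],"fingers":1},
    {"slide":[-9,0,-38],"angular":[0,0,0],"fingers":1},
    {"slide":[-11,0,-44],"angular":[0,0,0],"fingers":1},
    {"slide":[-13,0,-49],"angular":[0,0,0],"fingers":1},
    {"slide":[-16,0,-55],"angular":[0,0,0],"fingers":1},
    {"slide":[-19,0,-60],"angular":[0,0,0],"fingers":1}
  ]
}}

```text
clock: 7.65
tcp_pos: [0.4927, 0.1248, 0.124]
orientation: [0.0, -0.043, 0.999, 0.0]
wrist_force: [0.6, 0.5, -4.4]
finger_gap: 0.0216
grip_force: 118.5
```

```bash
python3 - <<'E'
from h import *
s=get_state();print(s["clock"],s["tcp_pos"],rot(s).round(4).tolist(),s["wrist_force"],s["ft_torque"])
sc=read_camera("scene");p=sc
for t in("pry_tip","lip"): print(t,[(np.round(r["point"],1),round(r["p"],2)) for r in tip_of(t,p)[:2]])
f=np.array([.9963,.0855,0]);t=np.array(s["tcp_pos"])+.117*f-[0,0,.001];print("exp tip px",proj(p,t,s),"hind end",proj(p,t-.215*f))
L=np.array([.5763,.1308,.053])
for a in (20,25,30,35): print(a,proj(p,L+.142*(1-np.cos(np.radians(a)))*f+[0,0,.142*np.sin(np.radians(a))]))
save(p,"lift2.png",(280,110,440,240),4)
E
```

```text
7.65 [0.49271549 0.12475363 0.1240488 ] [[-0.9963, -0.0858, 0.0008], [-0.0858, 0.9963, 0.0002], [-0.0008, 0.0002, -1.0]] [ 0.5722621   0.46991197 -4.39690897] [0.12297399 0.27361322 0.0527817 ]
pry_tip [(array([371., 185.]), 0.97), (array([359. , 135.7]), 0.92)]
lip [(array([368.5, 183.8]), 0.93)]
exp tip px [np.float64(370.3339460548711), np.float64(185.02230807619836)] hind end [np.float64(302.68363202353476), np.float64(162.36705955784987)]
20 [np.float64(361.41919463717306), np.float64(188.58991632492635)]
25 [np.float64(363.2494448304004), np.float64(185.88457703052782)]
30 [np.float64(365.42565424346424), np.float64(183.3763421020871)]
35 [np.float64(367.93988768354365), np.float64(181.08921003811517)]
```

View pics/lift2.png

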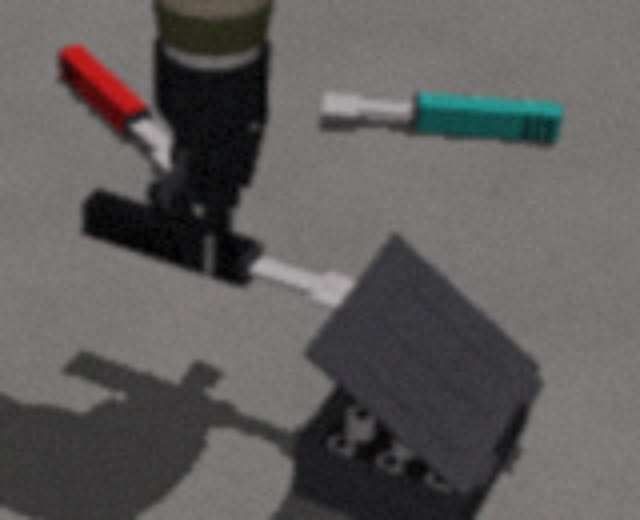

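The lid is at about 30° with the blade well seated, so I'll continue along the arc to about 57°.

Request:
{"fn": "jog_arm", "kwargs": {
  "moves": [
    {"slide":[-5,0,-6],"angular":[0,0,0],"fingers":1},
    {"slide":[-9,0,-11],"angular":[0,0,0],"fingers":1},
    {"slide":[-13,0,-16],"angular":[0,0,0],"fingers":1},
    {"slide":[-17,0,-21],"angular":[0,0,0],"fingers":1},
    {"slide":[-22,0,-26],"angular":[0,0,0],"fingers":1},
    {"slide":[-26,0,-30],"angular":[0,0,0],"fingers":1},
    {"slide":[-31,0,-35],"angular":[0,0,0],"fingers":1},
    {"slide":[-36,0,-39],"angular":[0,0,0],"fingers":1},
    {"slide":[-42,0,-44],"angular":[0,0,0],"fingers":1},
    {"slide":[-48,0,-49],"angular":[0,0,0],"fingers":1}
  ]
}}

```text
clock: 8.63
tcp_pos: [0.5404, 0.1287, 0.1726]
orientation: [-0.0, -0.043, 0.999, -0.0]
wrist_force: [-0.4, 0.6, -2.8]
finger_gap: 0.0218
grip_force: 118.6
```

Request:
{"fn": "jog_arm", "kwargs": {
  "moves": [
    {"slide":[0,0,0],"angular":[0,0,0],"fingers":1},
    {"slide":[0,0,0],"angular":[0,0,0],"fingers":1}
  ]
}}

```text
clock: 8.8
tcp_pos: [0.5411, 0.1288, 0.173]
orientation: [0.001, -0.043, 0.999, 0.0]
wrist_force: [-0.6, -0.6, -1.9]
finger_gap: 0.0221
grip_force: 118.7
```

```bash
python3 - <<'E'
from h import *
s=get_state();print(s["clock"],s["tcp_pos"],rot(s).round(4).tolist(),s["wrist_force"],s["ft_torque"])
sc=read_camera("scene");p=sc
for t in("pry_tip","lip"): print(t,[(np.round(r["point"],1),round(r["p"],2)) for r in tip_of(t,p)[:2]])
f=np.array([.9963,.0855,0]);t=np.array(s["tcp_pos"])+.117*f-[0,0,.001];print("exp tip px",proj(p,t,s),"hind end",proj(p,t-.215*f))
L=np.array([.5763,.1308,.053]);g=np.array([-.0855,.9963,0])
for a in (45,50,55,60):
    q=L+.142*(1-np.cos(np.radians(a)))*f+[0,0,.142*np.sin(np.radians(a))]
    print(a,*[np.round(proj(p,q+k*g),1) for k in(-.075,0,.075)])
save(p,"lift3.png",(280,110,440,240),4)
E
```

```text
8.8 [0.54111089 0.1287673  0.17295426] [[-0.9963, -0.0856, 0.0021], [-0.0856, 0.9963, 0.0002], [-0.0021, -0.0, -1.0]] [-0.60997914 -0.58757254 -1.89291985] [ 0.0356088  -0.03938433  0.02224353]
pry_tip [(array([361.6, 139. ]), 0.84), (array([324.2, 148.8]), 0.74)]
lip [(array([388.7, 172.7]), 0.58)]
exp tip px [np.float64(388.9195708284045), np.float64(176.0230701714937)] hind end [np.float64(317.0194721642195), np.float64(153.01301417270824)]
45 [361.9 192.9] [373.9 177.3] [384.9 163. ]
50 [365.4 191.5] [377.4 175.8] [388.3 161.5]
55 [369.2 190.4] [381.1 174.6] [391.9 160.2]
60 [373.3 189.6] [385.1 173.7] [395.8 159.3]
```

View pics/lift3.png

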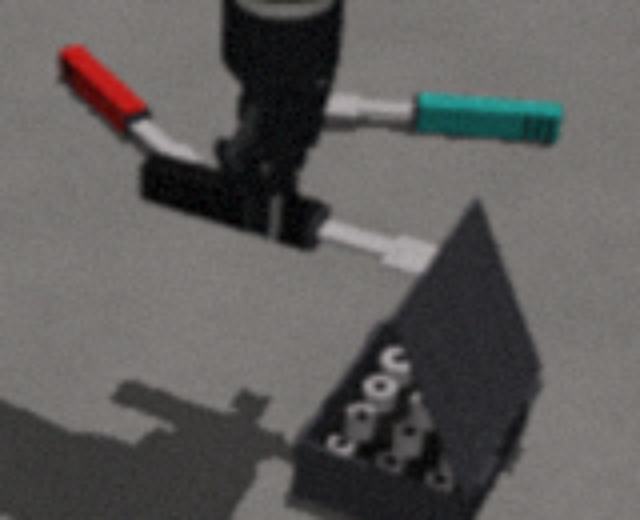

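The lid stands at about 60°: its far corner at (399,160) matches the 60° prediction, and the contact force is back to zero. I'll withdraw straight back and lay the pry down in front of the case.

Request:
{"fn": "jog_arm", "kwargs": {
  "moves": [
    {"slide":[8,0,3],"angular":[0,0,0],"fingers":1},
    {"slide":[25,0,4],"angular":[0,0,0],"fingers":1},
    {"slide":[50,0,4],"angular":[0,0,0],"fingers":1},
    {"slide":[80,0,4],"angular":[0,0,0],"fingers":1},
    {"slide":[110,0,4],"angular":[0,0,0],"fingers":1},
    {"slide":[130,0,15],"angular":[0,0,0],"fingers":1},
    {"slide":[141,0,35],"angular":[0,0,0],"fingers":1},
    {"slide":[141,0,65],"angular":[0,0,0],"fingers":1},
    {"slide":[141,0,95],"angular":[0,0,0],"fingers":1},
    {"slide":[141,0,120],"angular":[0,0,0],"fingers":1}
  ]
}}

```text
clock: 9.78
tcp_pos: [0.3989, 0.1167, 0.0514]
orientation: [0.001, -0.043, 0.999, 0.0]
wrist_force: [-0.4, -0.1, -1.4]
finger_gap: 0.0221
grip_force: 118.7
```

Request:
{"fn": "jog_arm", "kwargs": {
  "moves": [
    {"slide":[0,0,12],"angular":[0,0,0],"fingers":1},
    {"slide":[0,0,22],"angular":[0,0,0],"fingers":1},
    {"slide":[0,0,29],"angular":[0,0,0],"fingers":1},
    {"slide":[0,0,33],"angular":[0,0,0],"fingers":1},
    {"slide":[0,0,33],"angular":[0,0,0],"fingers":1},
    {"slide":[0,0,33],"angular":[0,0,0],"fingers":1}
  ]
}}

```text
clock: 10.28
tcp_pos: [0.3997, 0.1167, 0.0197]
orientation: [0.0, -0.043, 0.999, 0.0]
wrist_force: [-0.1, 0.6, -1.9]
finger_gap: 0.0219
grip_force: 118.7
```

Now the last 3 to 4 mm down to contact.

Request:
{"fn": "jog_arm", "kwargs": {
  "moves": [
    {"slide":[0,0,1],"angular":[0,0,0],"fingers":1},
    {"slide":[0,0,2],"angular":[0,0,0],"fingers":1},
    {"slide":[0,0,3],"angular":[0,0,0],"fingers":1},
    {"slide":[0,0,3],"angular":[0,0,0],"fingers":1}
  ]
}}

```text
clock: 10.62
tcp_pos: [0.3996, 0.1167, 0.0164]
orientation: [0.0, -0.043, 0.999, 0.0]
wrist_force: [0.3, -0.5, -1.3]
finger_gap: 0.0216
grip_force: 118.7
```

Request:
{"fn": "jog_arm", "kwargs": {
  "moves": [
    {"slide":[0,0,0],"angular":[0,0,0],"fingers":0.6},
    {"slide":[0,0,0],"angular":[0,0,0],"fingers":0.3},
    {"slide":[0,0,0],"angular":[0,0,0],"fingers":0},
    {"slide":[0,0,0],"angular":[0,0,0],"fingers":0},
    {"slide":[0,0,0],"angular":[0,0,0],"fingers":0},
    {"slide":[0,0,0],"angular":[0,0,0],"fingers":0},
    {"slide":[0,0,-15],"angular":[0,0,0],"fingers":0},
    {"slide":[0,0,-45],"angular":[0,0,0],"fingers":0},
    {"slide":[0,0,-85],"angular":[0,0,0],"fingers":0},
    {"slide":[0,0,-120],"angular":[0,0,0],"fingers":0}
  ]
}}

```text
clock: 11.45
tcp_pos: [0.3987, 0.1166, 0.1377]
orientation: [-0.001, -0.043, 0.999, 0.0]
wrist_force: [0.8, -0.1, -0.3]
finger_gap: 0.0856
grip_force: 0.0
```

Request:
{"fn": "jog_arm", "kwargs": {
  "moves": [
    {"slide":[0,0,0],"angular":[0,0,0],"fingers":0},
    {"slide":[0,0,0],"angular":[0,0,0],"fingers":0},
    {"slide":[0,0,0],"angular":[0,0,0],"fingers":0}
  ]
}}

```text
clock: 11.7
tcp_pos: [0.3992, 0.1167, 0.136]
orientation: [0.0, -0.043, 0.999, 0.0]
wrist_force: [-0.3, 0.0, -0.6]
finger_gap: 0.0857
grip_force: 0.0
```

```bash
python3 - <<'E'
from h import *
s=get_state();print(s["clock"],s["tcp_pos"],s["wrist_force"],s["finger_gap"],s["grip_force"])
p=read_camera("scene")
for t in("pry","pry_tip","lip","screwdriver"): print(t,[(np.round(r["point"],1),round(r["p"],2),ray(p,r["point"],.015).round(3)) for r in tip_of(t,p)[:3]])
save(p,"end.png",(180,100,450,320),2.6)
E
```

```text
11.7 [0.39916955 0.11665853 0.13601322] [-0.28303066  0.03865181 -0.58517135] 0.08567832978543438 0.0
pry [(array([401.2, 143.2]), 0.82, array([0.524, 0.533, 0.015])), (array([296.6, 189.4]), 0.6, array([0.372, 0.111, 0.015])), (array([301.4, 133.6]), 0.48, array([0.189, 0.383, 0.015]))]
pry_tip [(array([340.4, 201.9]), 0.98, array([0.516, 0.137, 0.015])), (array([359.4, 138.8]), 0.84, array([0.385, 0.474, 0.015])), (array([325.5, 152.2]), 0.54, array([0.331, 0.331, 0.015]))]
lip []
screwdriver [(array([204.6, 316.3]), 0.67, array([ 0.474, -0.367,  0.015]))]
```

View pics/end.png

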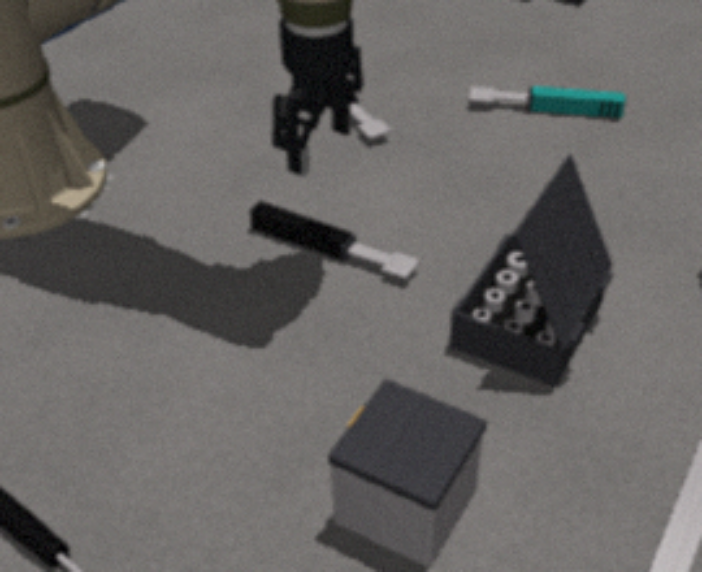

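The pry lies flat on the bench with its tip at (340,202), the lid stands open at about 60°, and the gripper is clear. The tin and screwdriver look undisturbed.

```bash
python3 -c "
from workcell import *
print(hand_in())"
```

```text
the job is handed in; nothing more can be done
None
```

The job is handed in, though the hand-in gave no verdict: the lid was levered open to about 60° and stays there, the pry blade lies flat on the bench, the fingers stayed clear of the case, and the tin and screwdriver look undisturbed.

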